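# Index a honing stick under the inspection camera

### The arm

A 6-joint arm with a two-finger parallel gripper is mounted at the origin on the work surface. World frame = base frame: x ahead of the robot, y to its left, z up, the work surface at z = 0. Lengths are in mm, angles in rad, forces in N, time in s.
With the tool pointing down it reaches from about 350 to 875 mm from the base axis. Payload 4.2 kg.
Tool frame: the origin (TCP) lies midway between the tips of the shut fingers; the grasp point (between the pads) lies 19 mm behind it; z points along the fingers, y is the line along which they close (so a half turn about z gives the same grasp; the last joint's range is limited). The gripper opens to 85 mm and grips with 20 to 120 N. Pads are 22 mm wide; open, the fingers measure 114 mm over their backs; the gripper's body (76 mm by 85 mm) begins 54 mm behind the grasp point. The pads swing forward as they close: fully open they stand 13 mm farther back than shut.
Start: joints at [-1.067, 0.385, 0.008, 0, -1.194, -0.259], TCP at [151.494, -606.341, 231.312] pointing down, gripper open.
Joint ranges: [-3.14, 3.14], [-1.21, 2.06], [-1.07, 1.41], [-3.16, 2.05], [-2.99, -0.16], [-3.1, 3.1]. Speed limits (rad/s): [2.79, 2.79, 3.14, 3.14, 3.14, 3.14].

### API

Orientations are given as a unit quaternion [x, y, z, w].
In Python, from bench import read_state, get_image, job_done gives the robot as it stands.
- The arm moves only by the tool servo_tool, never from a script. Its arguments are lists of equal length, an entry for each row: "rotation": the turn, a rotation vector about the world's x, y, z scaled (see below), a list of three; "slide": the shift along the world's x, y, z scaled (see below), a list of three; "grip": the opening, from -1 (shut) to 1 (fully open). In form: {"rotation": [[rx, ry, rz], ...], "slide": [[tx, ty, tz], ...], "grip": [grip, ...]}. A call has 1 to 8 rows; each row is the pose to reach, as a shift and turn from the pose commanded when the call began, turning the shorter way round; what a row does not reach only later rows make up. The controller multiplies each number of a shift by 0.2 m and each number of a turn by 360 degrees. A row lasts 1/8 s, in which the tool goes at most 62.5 mm and 10.7 degrees, less where a joint would pass 70% of its speed; a pose out of reach is approached as far as the arm can. A call with a number of a shift or a turn outside -1 to 1 is refused whole. A call with a gripper value outside its range is refused whole. The fingers move at their own pace and stop on an object; the grip force is fixed at half the most. Time passes only in rows, so rows that repeat a pose let the fingers close. It gives the time, the measured TCP pose, the force, the opening and the grip force at its end, in the units of the state.
- read_state(): the state, without advancing time (a new reading comes with each control period).
- get_image(name): name is "scene" or "side" or "wrist"; returns a dict with "image" (400x640x3 uint8, red, green, blue), "depth" (400x640 float32, mm along the optical axis (not along the pixel's ray), 0 where there is no reading), "camera_matrix" (3x3 intrinsics, pixels), "k1" (the pictures are not rectified: a ray, as slopes to the right and down, at radius r is drawn at 1 + k1 r^2 times it, then the intrinsics apply), "rvec" (rotation vector, rad) and "tvec" (3), from world to camera coordinates, as OpenCV has them; the wrist camera has in their place "hand_eye" (4x4, takes a point from camera to tool coordinates, whose origin is the TCP and whose axes are the flange's). Camera axes: x right, y down, z forward; pixel columns grow to the right and rows downward; lengths in mm; the calibration is good to about 2 mm. A picture is of the moment at which its call begins: read the wrist's pose just before it.
- job_done(): hands the job in; it is judged then, once.
The state is a dict: "clock": time; "joints": joint angles; "joint_vel": joint speeds; "joint_efforts": joint torques, N m; "position": TCP position; "ee_rot": TCP orientation; "contact_force": force on the tool from outside, world axes, zero at the start; "wrist_torque": the same for the moment, N m; "gripper_width": finger opening in mm; "grasp_force": force on a finger pad.
Only numpy, scipy, OpenCV 4.12 (cv2) and the standard library are available. Lean on these libraries where they do the work, as an engineer would, in place of code of your own. Each camera call takes 0.05 s, during which the arm holds its last target. There are 200 camera calls.

### The job

Pick the brick-red honing stick out of the crate and lay it in the yellow-floored nest of the indexing table, flat between the guides. Then give the table's red-handled lever exactly two full strokes, each time pulling it round to its stop and letting it spring fully back, so that the stick ends up under the inspection camera. Leave the other sticks in the crate and do not disturb the sieve, the beaker or the abrasive wheel.

Things in the scene. Friction and masses are not known exactly. Their poses are not given: they have to be found in the camera images.
- hone_red: the stick to pick: brick-red (dark brownish red) honing stick, 90 x 24 x 24 mm, about 0.12 kg, flat on the crate's floor (top 30 mm above the bench) among the others, within about 20 degrees of the crate's x axis; origin at the centre of its underside, x along its length, z up. Its neighbours leave some 25 mm free beside its middle
- hone_red_mid (a point): centre of the brick-red stick (12 mm above its underside)
- crate: blue open plastic crate fixed to the bench, outside 256 (x) x 232 (y) x 55 mm high, walls and floor 6 mm; origin at the centre of its underside
- table_base: grey base of the ratchet indexing table, fixed to the bench: 200 x 200 mm foot; origin on the table's vertical axis at bench height, z up. The inspection camera (white barrel 30 mm across, lower end 148 mm above the bench) hangs over the disc on this body's +x side, 75 mm from the axis, from an arm at 212 mm height and a post 180 mm from the axis
- disc (a joint): turn (rad) of the aluminium indexing disc (252 mm across, top 75 mm above the bench) about table_base's vertical axis, counter-clockwise from above positive, friction-held. Starts near 0, yellow nest on table_base's -y side; pi/2 (two ratchet steps) puts that nest under the camera. Each full lever stroke brings it to the next multiple of pi/4
- nest (a point): centre of the yellow-floored nest, on the disc's top, 69 mm from the axis; x points radially outward (stick lies along it, either way round), z up. Black guides 8 mm high: side guides 32 mm apart at the two ends only, the middle 46 mm open on both sides for fingers; outer end stop and hub (18 mm radius, 12 mm high) 102 mm apart. The 3 grey-floored nests, every 90 degrees, stay empty
- lever (a joint): turn (rad) of the ratchet lever about the same axis: 0 at rest, 0.995 at its stop, counter-clockwise from above, so the knob is pulled round towards the robot. Takes about 3 to 5 N at the knob; spring-returned: let go, it swings back to 0 in a second or two. The disc turns with the forward stroke only. A stroke short of 0.9 rad does not count
- lever_knob (a point): centre of the top of the lever's red upright grip, 127 mm above the bench, 165 mm from the disc's axis; the grip is a vertical cylinder 22 mm across, from 85 to 127 mm height, on an 18 mm post rising from the lever arm (arm top 41 mm above the bench), free all round, 28 mm outside the disc's rim
- sieve: loose bystander: small steel sieve pan, 106 mm across, 45 mm high; origin at the centre of its underside
- beaker: loose bystander: glass beaker, 70 mm across, 90 mm high; origin at the centre of its underside
- wheel: loose bystander: flat abrasive wheel lying on the bench, 125 mm across, 6 mm thick, yellow and red face; origin at the centre of its underside
- hone_grey: loose honing stick, 90 x 24 x 24 mm, 0.1 kg or so, lying in the crate; origin at the centre of its underside, x along its length, z up. Leave it in the crate. Colour: grey
- hone_white: loose honing stick, 90 x 24 x 24 mm, 0.1 kg or so, lying in the crate; origin at the centre of its underside, x along its length, z up. Leave it in the crate. Colour: off-white
- hone_green: loose honing stick, 90 x 24 x 24 mm, 0.1 kg or so, lying in the crate; origin at the centre of its underside, x along its length, z up. Leave it in the crate. Colour: dark green
- hone_black: loose honing stick, 90 x 24 x 24 mm, 0.1 kg or so, lying in the crate; origin at the centre of its underside, x along its length, z up. Leave it in the crate. Colour: black
- hone_tan: loose honing stick, 90 x 24 x 24 mm, 0.1 kg or so, lying in the crate; origin at the centre of its underside, x along its length, z up. Leave it in the crate. Colour: tan
- hone_top: loose honing stick like the others, bluish grey, lying on top of the grey one (its top 54 mm above the bench); origin at the centre of its underside, x along its length. Leave it in the crate
Things that resemble listed ones, but are neither listed nor needed, are in the scene too. There is more than one size of the hone_red; the one meant has the size given above.

How it is judged:
By the outcome, as a careful person would: the job done as asked, in the order asked, and still so for the second after the job is handed in, with the robot touching nothing.
It also fails if it takes over 72 s, if anything falls off the work surface, if the arm or the gripper's body presses on something with over 40 N, if the wrist force passes 120 N, or if a joint passes its speed limit or range.

## Working session

There is one attempt and no reset: what is moved stays moved. The work goes in short steps, Python scripts to look and compute and a tool call to move; the robot and the scene stay as the last step left them, time stands still between calls to the robot, and variables do not carry over. Pictures are saved under pics/ and viewed, at most 10 in all, crops included, and the job is handed in when it is done.

Besides the shell and the picture viewer there is one more tool, called as name(argument=value, ...), one argument or row to a line, values as JSON. servo_tool: Moves the arm, as the interface text tells. Shifts and turns lie within -1 to 1; 1 stands for 0.2 m of shift or 360 degrees of turn. Its arguments: {"type":"object","properties":{"rotation":{"type":"array","items":{"type":"array","items":{"type":"number","minimum":-1,"maximum":1}}},"slide":{"type":"array","items":{"type":"array","items":{"type":"number","minimum":-1,"maximum":1}}},"grip":{"type":"array","items":{"type":"number"}}},"required":["rotation","slide","grip"]}

```bash
mkdir -p pics; cat > h.py <<'E'
import numpy as np, cv2, pickle
from scipy.spatial.transform import Rotation as R
from bench import read_state, get_image, job_done
def grab(name, fn=None):
    s=read_state(); g=get_image(name)
    if name=='wrist':
        T=np.eye(4); T[:3,:3]=R.from_quat(s['ee_rot']).as_matrix(); T[:3,3]=s['position']
        g['c2w']=T@np.array(g['hand_eye'])
    else:
        T=np.eye(4); T[:3,:3]=cv2.Rodrigues(np.array(g['rvec'],float))[0]; T[:3,3]=np.ravel(g['tvec'])
        g['c2w']=np.linalg.inv(T)
    if fn:
        cv2.imwrite('pics/'+fn+'.png',g['image'][:,:,::-1]); pickle.dump(g,open(fn+'.pkl','wb'))
    return g
def load(fn): return pickle.load(open(fn+'.pkl','rb'))
def ray(g,u,v):
    K=np.array(g['camera_matrix'],float)
    p=cv2.undistortPoints(np.array([[[u,v]]],float),K,np.array([g['k1'],0,0,0,0],float))[0,0]
    return np.array([p[0],p[1],1.])
def at_z(g,u,v,z):
    d=g['c2w'][:3,:3]@ray(g,u,v); o=g['c2w'][:3,3]
    return o+d*(z-o[2])/d[2]
def at_d(g,u,v):
    z=float(np.median(g['depth'][int(v)-1:int(v)+2,int(u)-1:int(u)+2])); return g['c2w'][:3,:3]@(ray(g,u,v)*z)+g['c2w'][:3,3]
E
python3 -c "
from h import *
grab('scene','scene1');grab('wrist','wrist1');s=grab('side','side1')
print(read_state())
a=load('scene1')['image'];cv2.imwrite('pics/scene1b.png',cv2.resize(a,(800,500))[:,:,::-1])"
```

```text
{'clock': 0.15, 'joints': array([-1.06738715e+00,  3.85426630e-01,  6.93965275e-03, -3.49064216e-04,
       -1.19399361e+00, -2.58615162e-01]), 'joint_vel': array([-0.00095333, -0.00135738,  0.00381786,  0.00274511,  0.00087369,
        0.00142196]), 'joint_efforts': array([-1.30289634e-03, -3.92678082e+01,  1.88580966e+01,  4.18853402e+00,
       -3.39211190e-03, -2.41379983e-07]), 'position': array([ 151.39169798, -605.93911771,  230.44507361]), 'ee_rot': array([-1.22027711e-01,  9.92526323e-01,  8.42067990e-04, -1.62554808e-04]), 'contact_force': array([-0.78717326,  0.66260311, -0.76817918]), 'wrist_torque': array([-0.02726061,  0.01434836,  0.01186835]), 'grasp_force': 0.0, 'gripper_width': 85.35688099571436}
```

View pics/scene1.png

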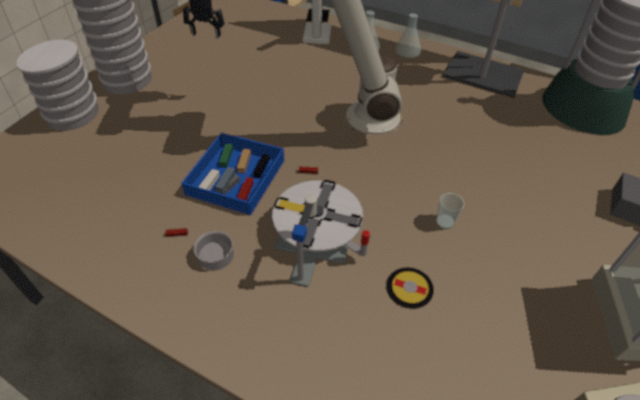

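View pics/wrist1.png

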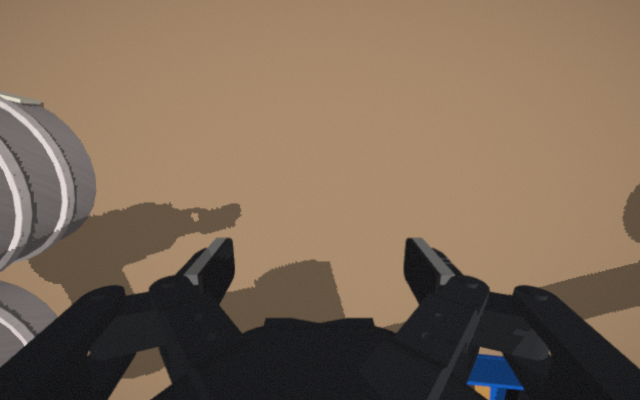

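The scene shows the crate at (235,173), the table at (318,215) with its yellow nest at (290,206), and the red knob at (365,238). Red candidates are a stick in the crate (247,188), and one on the bench at (309,170) and (176,232). Next I'll check a close crop and work out positions.

```bash
python3 -c "
from h import *
g=load('scene1');a=g['image'][:,:,::-1]
cv2.imwrite('pics/c1.png',cv2.resize(a[125:275,160:380],(792,540),interpolation=cv2.INTER_CUBIC))
for n,u,v,z in [('red',247,188,30),('bench1',309,170,24),('bench2',176,232,24),('hub',318,214,87),('nest',290,206,75),('knob',366,234,127),('crate tl',222,137,55),('tr',284,154,55),('br',249,208,55),('bl',185,183,55),('wheel',410,288,6),('beaker',449,212,45),('sieve',214,245,45)]:
  print(n,at_z(g,u,v,z).round(),at_d(g,u,v).round())
"
```

```text
red [ 548. -187.   30.] [ 548. -186.   31.]
bench1 [383. -61.  24.] [375. -65.  15.]
bench2 [ 784. -273.   24.] [ 780. -278.   16.]
hub [580.  74.  87.] [578.  74.  85.]
nest [582. -13.  75.] [582. -13.  75.]
knob [611. 227. 127.] [611. 227. 128.]
crate tl [ 411. -377.   55.] [ 397. -389.   40.]
tr [ 385. -151.   55.] [ 363. -165.   32.]
br [ 630. -122.   55.] [ 612. -137.   29.]
bl [ 639. -349.   55.] [ 638. -350.   54.]
wheel [629. 374.   6.] [629. 374.   7.]
beaker [361. 389.  45.] [396. 391.  83.]
sieve [ 779. -138.   45.] [ 757. -162.    3.]
```

View pics/c1.png

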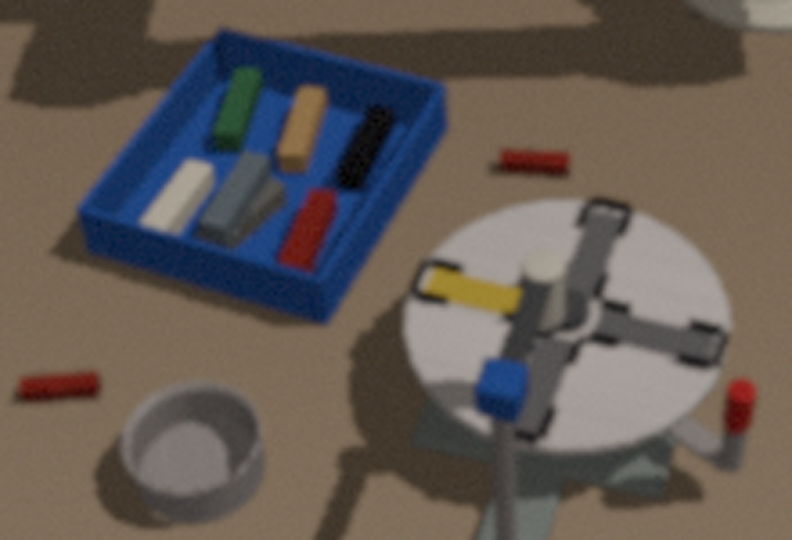

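The crop confirms it: the only full-size red stick is in the crate at about (547,-187). The two on the bench are thinner look-alikes, with tops around 16 mm. The camera is on the table's world +x side. Next I move over the stick.

servo_tool(
  rotation=[
    [0,0,0],
    [0,0,0],
    [0,0,0],
    [0,0,0],
    [0,0,0],
    [0,0,0],
    [0,0,0],
    [0,0,0],
  ],
  slide=[
    [0.2,0.22,0.1],
    [0.4,0.44,0.1],
    [0.6,0.66,0.1],
    [0.8,0.88,0.1],
    [0.95,1,0.1],
    [0.95,1,0.1],
    [0.95,1,0.1],
    [0.95,1,0.1],
  ],
  grip=[1,1,1,1,1,1,1,1],
)

```text
clock: 1.15
position: [340.7, -406.9, 251.1]
ee_rot: [-0.121, 0.993, 0.0, -0.0]
contact_force: [-0.1, 0.1, -0.3]
gripper_width: 85.2
grasp_force: 0.0
```

servo_tool(
  rotation=[
    [0,0,0],
    [0,0,0],
    [0,0,0],
    [0,0,0],
    [0,0,0],
    [0,0,0],
    [0,0,0],
  ],
  slide=[
    [0.2,0.25,0],
    [0.4,0.5,0],
    [0.6,0.75,0],
    [0.8,1,0],
    [1,1,0],
    [1,1,0],
    [1,1,0],
  ],
  grip=[1,1,1,1,1,1,1],
)

```text
clock: 2.02
position: [540.7, -207.1, 250.7]
ee_rot: [-0.121, 0.993, 0.0, -0.001]
contact_force: [-0.0, -0.1, 0.3]
gripper_width: 85.1
grasp_force: 0.0
```

```bash
python3 -c "
from h import *
g=grab('wrist','w2');s=read_state();print(s['position'],s['contact_force'],s['clock'],np.array(g['hand_eye']).round(2))"
```

```text
[ 540.48254863 -207.25955949  251.11702617] [-0.49148323  0.19160809  0.55822684] 2.075 [[-0.0000e+00 -9.7000e-01 -2.6000e-01  6.4680e+01]
 [ 1.0000e+00 -0.0000e+00  0.0000e+00  5.0000e-02]
 [-0.0000e+00 -2.6000e-01  9.7000e-01 -1.4394e+02]
 [ 0.0000e+00  0.0000e+00  0.0000e+00  1.0000e+00]]
```

View pics/w2.png

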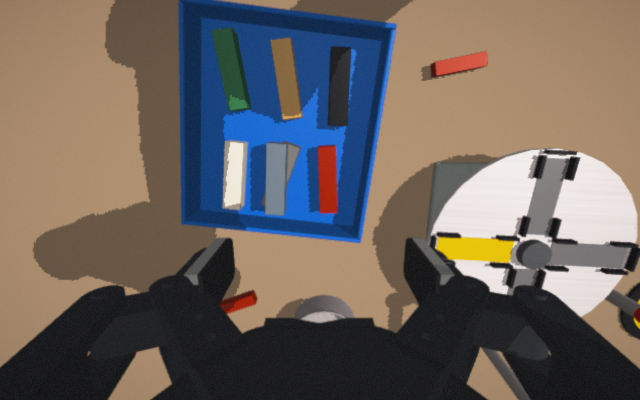

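The wrist view shows the crate from above: red stick at (328,180), its right wall near (365,180), the yellow nest at (475,249) and the hub at (533,254).

```bash
cat >> h.py <<'E'
def rect(g,box,cond,z,tol=6):
    u0,v0,u1,v1=box; P=[]
    im=g['image'].astype(int)
    for v in range(v0,v1):
        for u in range(u0,u1):
            if cond(*im[v,u]) and abs(at_d_px(g,u,v)[2]-z)<tol: P.append(at_z(g,u,v,z)[:2])
    P=np.array(P,np.float32); c,(w,h),a=cv2.minAreaRect(P)
    d=P-P.mean(0); e=np.linalg.eigh(d.T@d)[1][:,1]
    return len(P),np.round(c,1),np.round((w,h,a),1),P.mean(0).round(1),round(float(np.degrees(np.arctan2(e[1],e[0]))),1)
def at_d_px(g,u,v): return g['c2w'][:3,:3]@(ray(g,u,v)*float(g['depth'][v,u]))+g['c2w'][:3,3]
E
python3 -c "
from h import *
g=load('w2')
print('red',rect(g,(305,130,350,225),lambda r,gg,b:r>1.8*gg and r>60 and r>1.8*b,30))
print('yellow',rect(g,(425,225,530,275),lambda r,gg,b:r>120 and gg>90 and b<80,75))
print(at_d(g,533,254),at_z(g,533,254,87), g['depth'][180,328])
for u,v in [(180,2),(396,24),(360,241),(182,223)]: print('crate',at_z(g,u,v,55).round())
for n in ['green','x']:pass
# neighbours
for n,u,v in [('top',288,180),('topr',286,144),('topbr',285,214),('greycorner',299,146),('greyL',290,200),('wallin',357,180),('black bl',329,124),('black br',346,126)]: print(n,at_d(g,u,v).round())
print(g['camera_matrix'])
"
```

```text
red (1158, array([ 549. , -193.2]), array([89.3, 22.9, 15.9]), array([ 547.7, -193.5], dtype=float32), -163.8)
yellow (1550, array([ 5.808e+02, -1.000e-01]), array([32. , 92.1, 10.8]), array([579.9,   2. ], dtype=float32), 98.5)
[565.42475004  60.01424553  88.93284394] [565.97621191  61.8010538   87.        ] 370.63907
crate [ 397. -392.   55.]
crate [ 362. -166.   55.]
crate [ 612. -134.   55.]
crate [ 643. -361.   55.]
top [ 564. -244.   18.]
topr [ 514. -254.   49.]
topbr [ 616. -238.    8.]
greycorner [ 517. -240.    9.]
greyL [ 594. -236.    7.]
wallin [ 543. -151.    7.]
black bl [ 479. -209.   31.]
black br [ 476. -185.    7.]
[[282.36693289   0.         318.72773744]
 [  0.         282.36693289 195.81289133]
 [  0.           0.           1.        ]]
```

servo_tool(
  rotation=[
    [0,0,0.0064],
    [0,0,0.0064],
    [0,0,0.0064],
    [0,0,0.0064],
    [0,0,0.0064],
    [0,0,0.0064],
    [0,0,0.0064],
  ],
  slide=[
    [0.04,0.066,-0.1],
    [0.04,0.066,-0.3],
    [0.04,0.066,-0.5],
    [0.04,0.066,-0.7],
    [0.04,0.066,-0.8],
    [0.04,0.066,-0.8],
    [0.04,0.066,-0.8],
  ],
  grip=[0,0,0,0,0,0,0],
)

```text
clock: 2.95
position: [549.9, -193.9, 92.8]
ee_rot: [-0.142, 0.99, -0.0, 0.001]
contact_force: [0.2, 0.0, -0.3]
gripper_width: 42.7
grasp_force: 0.0
```

```bash
python3 -c "
from h import *
g=grab('wrist','w3');s=read_state();print(s['position'],s['contact_force'],s['gripper_width'])
print('red',rect(g,(200,60,440,320),lambda r,gg,b:r>1.8*gg and r>60 and r>1.8*b,30))"
```

```text
[ 550.16198529 -193.75051579   93.02847661] [ 0.16067006 -0.04117287 -0.04193567] 42.47600367155895
red (3416, array([ 548.7, -193.4]), array([89.5, 23.3, 16.1]), array([ 546.7, -193.9], dtype=float32), -164.0)
```

View pics/w3.png

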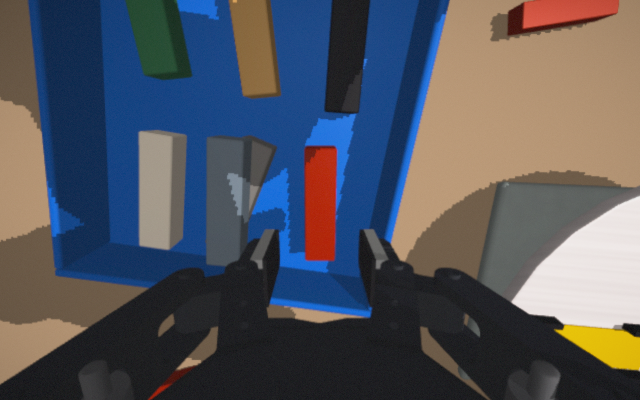

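The fingers straddle the red stick (320,203) with free space on both sides, so I descend and grasp.

servo_tool(
  rotation=[
    [0,0,0],
    [0,0,0],
    [0,0,0],
    [0,0,0],
    [0,0,0],
    [0,0,0],
    [0,0,0],
    [0,0,0],
  ],
  slide=[
    [-0.007,0,-0.15],
    [-0.007,0,-0.3],
    [-0.007,0,-0.38],
    [-0.007,0,-0.415],
    [-0.007,0,-0.415],
    [-0.007,0,-0.415],
    [-0.007,0,-0.415],
    [-0.007,0,-0.415],
  ],
  grip=[0,0,0,0,0,-1,-1,-1],
)

```text
clock: 4.0
position: [549.2, -193.2, 9.5]
ee_rot: [-0.142, 0.99, -0.0, 0.001]
contact_force: [0.0, -0.3, 6.2]
gripper_width: 22.6
grasp_force: 60.7
```

servo_tool(
  rotation=[
    [0,0,0],
    [0,0,0],
    [0,0,0],
    [0,0,0],
    [0,0,0],
    [0,0,0],
  ],
  slide=[
    [0,0,0],
    [0,0,0],
    [0,0,0.1],
    [0,0,0.4],
    [0,0,0.7],
    [0,0,0.8],
  ],
  grip=[-1,-1,-1,-1,-1,-1],
)

```text
clock: 4.75
position: [549.9, -193.3, 172.5]
ee_rot: [-0.142, 0.99, -0.001, 0.004]
contact_force: [0.1, -0.1, -1.0]
gripper_width: 22.6
grasp_force: 59.9
```

servo_tool(
  rotation=[
    [0,0,0],
    [0,0,0],
    [0,0,0],
    [0,0,0],
    [0,0,0],
  ],
  slide=[
    [0,0.1,0.15],
    [0.15,0.25,0.3],
    [0.3,0.46,0.3],
    [0.3,0.46,0.3],
    [0.3,0.46,0.3],
  ],
  grip=[-1,-1,-1,-1,-1],
)

```text
clock: 5.38
position: [607.4, -100.9, 227.2]
ee_rot: [-0.142, 0.99, 0.0, -0.001]
contact_force: [-0.7, -0.7, -0.2]
gripper_width: 22.7
grasp_force: 59.8
```

```bash
python3 -c "
from h import *
g=grab('wrist','w4');s=read_state();print(s['position'],s['contact_force'],s['gripper_width'])
a=g['image'][:,:,::-1]
cv2.imwrite('pics/w4b.png',cv2.resize(a[40:340,240:640],(800,600),interpolation=cv2.INTER_CUBIC))
print('yellow',rect(g,(200,60,639,320),lambda r,gg,b:r>100 and gg>80 and b<80,75))"
```

```text
[ 607.25149988 -101.45759073  227.43652009] [-0.03201787 -0.00344159 -2.13640168] 22.757164156771672
yellow (2306, array([541.3,  -8.6]), array([109.8,  92. ,  11.2]), array([579.7,  -1.3], dtype=float32), 100.7)
```

View pics/w4b.png

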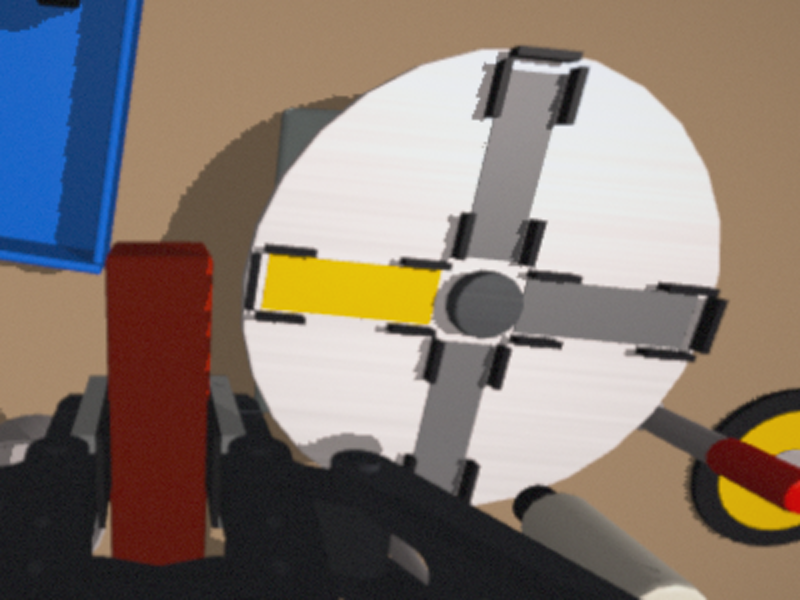

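The enlarged wrist view shows the stick held straight. In crop pixels, the yellow nest has corners (264,256), (262,310), (441,268) and (435,322), the outer stop is at (252,279), the opposite stop at (709,325), and the hub top at (487,302).

```bash
python3 -c "
from h import *
g=load('w4'); f=lambda u,v,z: at_z(g,240+u/2,40+v/2,z)[:2].round(1)
c=[f(u,v,75) for u,v in [(264,256),(262,310),(441,268),(435,322)]];print(c)
print('axisdir',np.degrees(np.arctan2(*( ((c[0]+c[1])-(c[2]+c[3]))[::-1]))))
L=f(252,279,83);Rr=f(709,325,83);print('stops',L,Rr,(L+Rr)/2,np.degrees(np.arctan2(*(L-Rr)[::-1])))
print('hub',f(487,302,87))
ax=(L+Rr)/2
print('yellow',rect(g,(360,150,465,210),lambda r,gg,b:r>100 and gg>80 and b<80,75))
print('guides edges', [f(u,v,83) for u,v in [(290,250),(425,262),(280,318),(410,330)]])
print('knob',f(799,495,127), 'campost',at_d(g,240+540/2,40+500/2))
print(np.degrees(2*np.arctan2(.99,-.142)))
"
```

```text
[array([576.1, -51.1]), array([604.3, -42.4]), array([555.8,  41.2]), array([584.2,  50.2])]
axisdir -77.6747754979162
stops [588.4 -54.9] [544.2 184.4] [566.3   64.75] -79.53510398821433
hub [565.2  64.7]
yellow (2305, array([579.9,  -0.9]), array([31.1, 92. , 11.1]), array([579.7,  -1.3], dtype=float32), 100.7)
guides edges [array([568.6, -41.1]), array([554.9,  27.7]), array([604.2, -33.9]), array([591. ,  34.7])]
knob [608.7 223.7] campost [631.40747827  71.68290236 164.12615189]
196.32501893161867
```

servo_tool(
  rotation=[
    [0,0,0.03],
    [0,0,0.06],
    [0,0,0.09],
    [0,0,0.12],
    [0,0,0.15],
    [0,0,0.18],
    [0,0,0.21],
    [0,0,0.235],
  ],
  slide=[
    [0,0.1,0],
    [-0.05,0.2,0],
    [-0.143,0.3,0],
    [-0.143,0.4,0],
    [-0.143,0.496,0],
    [-0.143,0.496,0],
    [-0.143,0.496,-0.1],
    [-0.143,0.496,-0.3],
  ],
  grip=[-1,-1,-1,-1,-1,-1,-1,-1],
)

```text
clock: 6.42
position: [580.3, -2.8, 169.5]
ee_rot: [0.773, -0.635, 0.002, -0.002]
contact_force: [0.2, -0.2, -2.1]
gripper_width: 22.6
grasp_force: 59.9
```

servo_tool(
  rotation=[
    [0,0,0],
    [0,0,0],
    [0,0,0],
  ],
  slide=[
    [0,0,-0.2],
    [0,0,-0.24],
    [0,0,-0.24],
  ],
  grip=[-1,-1,-1],
)

```text
clock: 6.8
position: [579.8, -2.6, 120.8]
ee_rot: [0.771, -0.637, 0.0, 0.0]
contact_force: [0.9, 0.4, -0.9]
gripper_width: 22.8
grasp_force: 59.8
```

```bash
python3 -c "
from h import *
g=grab('wrist','w5');s=read_state();print(s['position'],s['contact_force'],s['gripper_width'])
q=s['ee_rot'];print(np.degrees(2*np.arctan2(q[1],q[0])),s['joints'])"
```

```text
[580.50478013  -2.24203189 121.79052223] [ 0.51774154 -0.20034627 -0.25371913] 22.73030045863363
-79.07905174663176 [ 2.75371035e-01  4.09070993e-01 -2.53618909e-01  8.50395659e-04
 -9.05668605e-01 -8.52885445e-02]
```

View pics/w5.png

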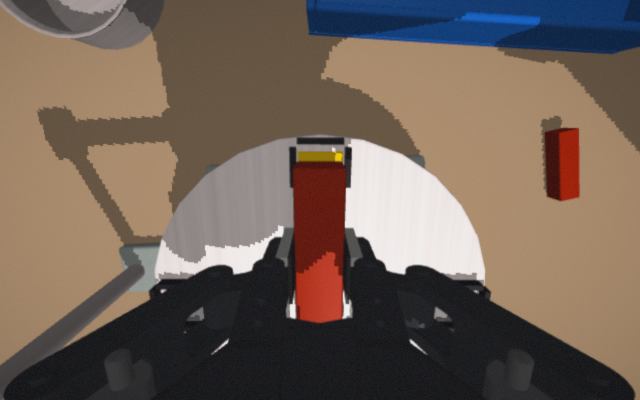

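The stick is centred over the nest, at u≈319 between the guides at 290 and 351. I lower it.

servo_tool(
  rotation=[
    [0,0,0],
    [0,0,0],
    [0,0,0],
    [0,0,0],
    [0,0,0],
    [0,0,0],
  ],
  slide=[
    [0,0,-0.08],
    [0,0,-0.14],
    [0,0,-0.18],
    [0,0,-0.2],
    [0,0,-0.208],
    [0,0,-0.208],
  ],
  grip=[-1,-1,-1,-1,-1,-1],
)

```text
clock: 7.6
position: [579.8, -1.9, 79.0]
ee_rot: [0.771, -0.636, 0.0, -0.0]
contact_force: [-0.5, -0.2, -0.9]
gripper_width: 22.8
grasp_force: 59.9
```

servo_tool(
  rotation=[
    [0,0,0],
    [0,0,0],
    [0,0,0],
  ],
  slide=[
    [0,0,-0.004],
    [0,0,-0.004],
    [0,0,-0.004],
  ],
  grip=[-1,-1,-1],
)

```text
clock: 7.98
position: [579.9, -1.9, 78.5]
ee_rot: [0.771, -0.636, 0.0, -0.0]
contact_force: [-1.2, 0.1, 3.3]
gripper_width: 22.7
grasp_force: 60.3
```

servo_tool(
  rotation=[
    [0,0,0],
    [0,0,0],
    [0,0,0],
    [0,0,0],
    [0,0,0],
    [0,0,0],
    [0,0,0],
    [0,0,0],
  ],
  slide=[
    [0,0,0],
    [0,0,0],
    [0,0,0],
    [0,0,0.1],
    [0,0,0.3],
    [0,0,0.5],
    [0,0,0.6],
    [0,0,0.6],
  ],
  grip=[0,0,0,0,0,0,0,0],
)

```text
clock: 8.98
position: [580.4, -1.8, 199.6]
ee_rot: [0.771, -0.637, 0.001, -0.002]
contact_force: [-0.0, -0.5, 0.4]
gripper_width: 42.7
grasp_force: 0.0
```

```bash
python3 -c "
from h import *
g=grab('wrist','w6');s=read_state();print(s['position'],s['contact_force'],s['gripper_width'])
print('red',rect(g,(200,60,440,320),lambda r,gg,b:r>1.8*gg and r>50 and r>1.8*b,99))"
```

```text
[579.34944401  -1.82400134 197.87894002] [ 0.23523881 -0.23449923 -0.1362909 ] 42.586316027455304
red (2559, array([580.6,  -2.3]), array([23.3, 89.8, 10.6]), array([581. ,  -4.2], dtype=float32), 100.7)
```

View pics/w6.png

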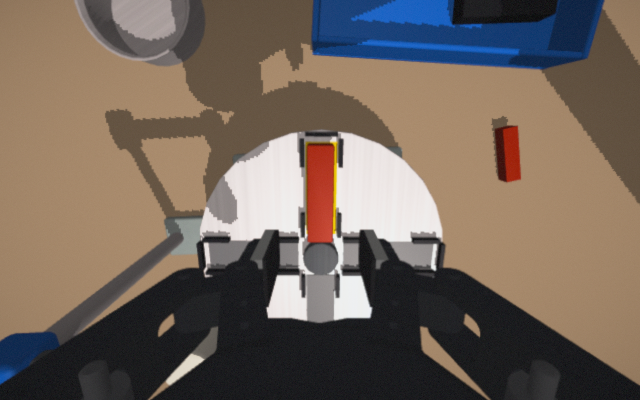

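The stick lies flat between the guides: top face at (320,190), measured at z 99, centred at (580.6,-2.3). Next I go to the lever, passing round the robot side of the inspection camera.

servo_tool(
  rotation=[
    [0,0,0],
    [0,0,0],
    [0,0,0],
    [0,0,-0.02],
    [0,0,-0.04],
    [0,0,-0.06],
    [0,0,-0.072],
    [0,0,-0.072],
  ],
  slide=[
    [-0.25,0,0.05],
    [-0.5,0,0.05],
    [-0.6,0.2,0.05],
    [-0.6,0.45,0.05],
    [-0.6,0.7,0.05],
    [-0.6,0.95,0.05],
    [-0.6,1,0.05],
    [-0.6,1,0.05],
  ],
  grip=[0,0,0,0,0,0,0,0],
)

```text
clock: 10.02
position: [458.7, 198.4, 206.1]
ee_rot: [-0.61, 0.793, 0.0, -0.002]
contact_force: [-0.1, -0.9, -0.1]
gripper_width: 42.6
grasp_force: 0.0
```

```bash
cat > knob.py <<'E'
from h import *
def knob(g):
    im=g['image'].astype(int); P=[]
    m=(im[...,0]>1.8*im[...,1])&(im[...,0]>60)&(im[...,0]>1.8*im[...,2])
    for v,u in np.argwhere(m):
        p=at_d_px(g,u,v)
        if abs(p[2]-126)<4: P.append(p)
    if len(P)<5: return len(P)
    P=np.array(P,np.float32); c,r=cv2.minEnclosingCircle(P[:,:2].copy()); return len(P),np.round(c,1),round(r,1),P[:,2].mean()
E
python3 -c "
from knob import *
s=read_state();print(s['position'],s['contact_force']);q=s['ee_rot'];print(np.degrees(2*np.arctan2(q[1],q[0])))
for n in ['wrist','scene','side']:
  k=knob(grab(n)); print(n,k)"
```

```text
[458.65422487 198.36997514 206.08202185] [-0.09433064 -0.8831691  -0.12552028]
255.145801987235
wrist (404, array([607.9, 224.6]), 11.7, np.float32(127.51848))
scene (43, array([607.3, 223.8]), 11.0, np.float32(126.23833))
side (21, array([610.2, 219.1]), 12.1, np.float32(126.6124))
```

servo_tool(
  rotation=[
    [0,0,0],
    [0,0,0],
    [0,0,0],
    [0,0,0],
    [0,0,0],
    [0,0,0],
    [0,0,0],
  ],
  slide=[
    [0.25,0.131,0],
    [0.5,0.131,0],
    [0.743,0.131,0],
    [0.743,0.131,-0.15],
    [0.743,0.131,-0.33],
    [0.743,0.131,-0.33],
    [0.743,0.131,-0.33],
  ],
  grip=[0,0,0,0,0,0,0],
)

```text
clock: 11.05
position: [609.0, 224.0, 143.4]
ee_rot: [-0.609, 0.793, -0.0, 0.001]
contact_force: [1.2, 0.5, 0.5]
gripper_width: 42.7
grasp_force: 0.0
```

```bash
python3 -c "
from knob import *
s=read_state();print(s['position'],s['contact_force']);g=grab('wrist','w7');print(knob(g))
"
```

```text
[608.98944788 223.97233156 143.35895488] [1.1695166  0.47878974 0.45565635]
(942, array([607.6, 224.7]), 10.6, np.float32(127.7564))
```

View pics/w7.png

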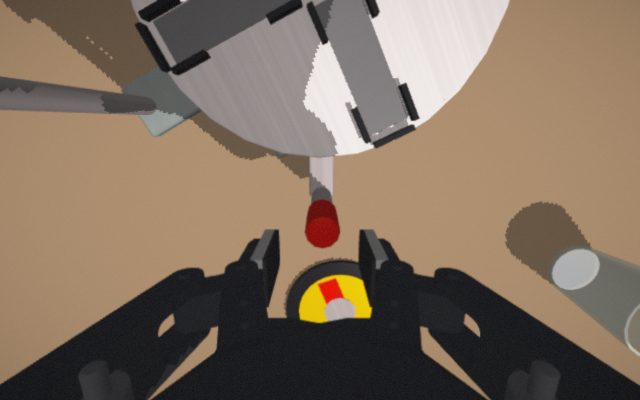

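The knob (322,225) is centred between the fingers, so I descend and pull the first stroke.

servo_tool(
  rotation=[
    [0,0,0],
    [0,0,0],
    [0,0,0],
    [0,0,0],
  ],
  slide=[
    [0,0,-0.1],
    [0,0,-0.2],
    [0,0,-0.23],
    [0,0,-0.23],
  ],
  grip=[0,0,0,0],
)

```text
clock: 11.6
position: [608.6, 224.5, 97.0]
ee_rot: [-0.609, 0.793, -0.0, 0.001]
contact_force: [-0.6, -0.3, -0.8]
gripper_width: 42.9
grasp_force: 0.0
```

servo_tool(
  rotation=[
    [0,0,0.0111],
    [0,0,0.0222],
    [0,0,0.0333],
    [0,0,0.0444],
    [0,0,0.0556],
    [0,0,0.0667],
    [0,0,0.0778],
    [0,0,0.0889],
  ],
  slide=[
    [-0.056,0.013,0],
    [-0.113,0.021,0],
    [-0.171,0.026,0],
    [-0.228,0.027,0],
    [-0.286,0.023,0],
    [-0.343,0.016,0],
    [-0.399,0.005,0],
    [-0.455,-0.01,0],
  ],
  grip=[0,0,0,0,0,0,0,0],
)

```text
clock: 12.6
position: [519.1, 223.4, 97.7]
ee_rot: [0.805, -0.594, 0.001, -0.003]
contact_force: [4.8, -0.4, -2.6]
gripper_width: 42.7
grasp_force: 2.1
```

servo_tool(
  rotation=[
    [0,0,0.0111],
    [0,0,0.0222],
    [0,0,0.0333],
    [0,0,0.0444],
    [0,0,0.0556],
    [0,0,0.0667],
    [0,0,0.0722],
    [0,0,0.0722],
  ],
  slide=[
    [-0.055,-0.019,0],
    [-0.108,-0.042,0],
    [-0.159,-0.068,0],
    [-0.208,-0.098,0],
    [-0.255,-0.131,0],
    [-0.3,-0.168,0],
    [-0.321,-0.187,0],
    [-0.321,-0.187,0],
  ],
  grip=[0,0,0,0,0,0,0,0],
)

```text
clock: 13.6
position: [454.5, 186.4, 97.6]
ee_rot: [0.917, -0.398, 0.001, -0.002]
contact_force: [1.0, 3.5, 2.3]
gripper_width: 42.7
grasp_force: 1.7
```

```bash
cat > st.py <<'E'
from knob import *
s=read_state();print(s['position'],s['contact_force'])
A=np.array([566,64.7]); an=lambda p: np.degrees(np.arctan2(p[1]-A[1],p[0]-A[0]))
print('tcp turn',an(s['position'])-75.3,np.linalg.norm(s['position'][:2]-A))
for n in ['wrist','scene']:
    k=knob(grab(n,'last'+n)); print(n,k, an(k[1])-75.3 if not isinstance(k,int) else '')
E
python3 st.py
```

```text
[454.45025576 186.38917726  97.62697992] [1.02848007 3.48651015 2.34270304]
tcp turn 57.2107878067814 165.08059032885748
wrist (1745, array([463.4, 193.7]), 11.4, np.float32(127.59853)) 53.19694405511832
scene 3
```

servo_tool(
  rotation=[
    [0,0,0.003],
    [0,0,0.006],
    [0,0,0.0083],
    [0,0,0.0083],
  ],
  slide=[
    [-0.012,-0.01,0],
    [-0.021,-0.02,0],
    [-0.03,-0.029,0],
    [-0.03,-0.029,0],
  ],
  grip=[0,0,0,0],
)

```text
clock: 14.2
position: [447.2, 179.1, 96.1]
ee_rot: [0.927, -0.375, 0.0, -0.0]
contact_force: [3.5, 3.1, 4.6]
gripper_width: 43.0
grasp_force: 2.4
```

servo_tool(
  rotation=[
    [0,0,0.001],
    [0,0,0.002],
    [0,0,0.002],
  ],
  slide=[
    [-0.004,-0.004,0],
    [-0.007,-0.008,0],
    [-0.007,-0.008,0],
  ],
  grip=[0,0,0],
)

```text
clock: 14.58
position: [447.0, 178.7, 96.1]
ee_rot: [0.93, -0.369, 0.001, -0.002]
contact_force: [5.9, 5.1, 0.9]
gripper_width: 42.6
grasp_force: 4.1
```

```bash
python3 st.py
```

```text
[447.04381234 178.68319652  96.13200926] [5.92878273 5.13242486 0.89831381]
tcp turn 60.92301399853396 164.75054984117077
wrist (1781, array([455.4, 186.3]), 11.1, np.float32(127.58825)) 56.98775737531007
scene (7, array([458.7, 178.8]), 7.6, np.float32(125.71448)) 57.94079105869953
```

The lever is at its stop: 57.0° measured, and the force has risen. I let go by lifting straight up and wait.

servo_tool(
  rotation=[
    [0,0,0],
    [0,0,0],
    [0,0,0],
    [0,0,0],
    [0,0,0],
    [0,0,0],
    [0,0,0],
    [0,0,0],
  ],
  slide=[
    [0,0,0.25],
    [0,0,0.35],
    [0,0,0.35],
    [0,0,0.35],
    [0,0,0.35],
    [0,0,0.35],
    [0,0,0.35],
    [0,0,0.35],
  ],
  grip=[0,0,0,0,0,0,0,0],
)

```text
clock: 15.68
position: [445.4, 177.4, 165.8]
ee_rot: [0.929, -0.369, -0.0, 0.0]
contact_force: [0.9, -0.1, 0.3]
gripper_width: 42.8
grasp_force: 0.0
```

servo_tool(
  rotation=[
    [0,0,0],
    [0,0,0],
    [0,0,0],
    [0,0,0],
    [0,0,0],
    [0,0,0],
    [0,0,0],
    [0,0,0],
  ],
  slide=[
    [0,0,0],
    [0,0,0],
    [0,0,0],
    [0,0,0],
    [0,0,0],
    [0,0,0],
    [0,0,0],
    [0,0,0],
  ],
  grip=[0,0,0,0,0,0,0,0],
)

```text
clock: 16.68
position: [445.5, 177.5, 165.9]
ee_rot: [0.93, -0.369, 0.0, 0.0]
contact_force: [0.1, -0.0, -0.2]
gripper_width: 42.5
grasp_force: 0.0
```

```bash
cat >> st.py <<'E'
g=load('lastscene')
try: print('stick',rect(g,(260,160,400,270),lambda r,gg,b:r>1.8*gg and r>45 and r>1.8*b,99,5))
except Exception as e: print(e)
g=load('lastwrist')
try: print('stick w',rect(g,(0,0,640,400),lambda r,gg,b:r>1.8*gg and r>45 and r>1.8*b,99,5))
except Exception as e: print(e)
E
python3 st.py
```

```text
[445.48768344 177.45444103 165.89711541] [ 0.05566492 -0.04623095 -0.24026029]
tcp turn 61.60481387064867 165.03570042459623
wrist (1267, array([607.2, 225. ]), 11.2, np.float32(127.60417)) 0.2859322785840135
scene (47, array([609.3, 222.9]), 11.8, np.float32(126.20289)) -0.6072029757396393
stick (176, array([617.4, 114.7]), array([ 63.2, 237.7,  13.2]), array([638. ,  43.1], dtype=float32), 98.7)
stick w (287, array([603. , 220.8]), array([14.9, 21.7, 45. ]), array([601.2, 220.5], dtype=float32), 127.1)
```

The lever is back at 0. Second stroke.

servo_tool(
  rotation=[
    [0,0,-0.028],
    [0,0,-0.056],
    [0,0,-0.084],
    [0,0,-0.112],
    [0,0,-0.14],
    [0,0,-0.1714],
    [0,0,-0.1714],
    [0,0,-0.1714],
  ],
  slide=[
    [0.1,0.08,0],
    [0.25,0.15,0],
    [0.4,0.2,0],
    [0.55,0.234,0],
    [0.7,0.234,0],
    [0.813,0.234,0],
    [0.813,0.234,0],
    [0.813,0.234,0],
  ],
  grip=[0,0,0,0,0,0,0,0],
)

```text
clock: 17.77
position: [607.4, 224.1, 165.5]
ee_rot: [-0.61, 0.793, 0.0, -0.001]
contact_force: [0.2, -0.2, 0.1]
gripper_width: 42.9
grasp_force: 0.0
```

```bash
python3 st.py
```

```text
[607.36445643 224.07173854 165.53432665] [ 0.15554271 -0.21577878  0.13361374]
tcp turn 0.15009807577959577 164.65226783367632
wrist (744, array([607.8, 224.7]), 10.7, np.float32(127.76917)) 0.058719455978476276
scene (40, array([609.6, 225.5]), 9.9, np.float32(125.619675)) -0.4706650989034813
stick (175, array([617.1, 114.6]), array([ 63.1, 237.7,  13.3]), array([639.5,  41.2], dtype=float32), 99.3)
stick w (73, array([604.7, 217.8]), array([ 7.4, 19. , 67.7]), array([605.4, 216.6], dtype=float32), 161.3)
```

servo_tool(
  rotation=[
    [0,0,0],
    [0,0,0],
    [0,0,0],
    [0,0,0],
  ],
  slide=[
    [0,0,-0.15],
    [0,0,-0.28],
    [0,0,-0.35],
    [0,0,-0.35],
  ],
  grip=[0,0,0,0],
)

```text
clock: 18.38
position: [607.4, 224.1, 95.3]
ee_rot: [-0.609, 0.793, 0.0, -0.001]
contact_force: [0.3, 0.1, 1.4]
gripper_width: 43.0
grasp_force: 0.0
```

servo_tool(
  rotation=[
    [0,0,0.0111],
    [0,0,0.0222],
    [0,0,0.0333],
    [0,0,0.0444],
    [0,0,0.0556],
    [0,0,0.0667],
    [0,0,0.0778],
    [0,0,0.0889],
  ],
  slide=[
    [-0.056,0.013,0],
    [-0.113,0.021,0],
    [-0.171,0.026,0],
    [-0.228,0.027,0],
    [-0.286,0.023,0],
    [-0.343,0.016,0],
    [-0.399,0.005,0],
    [-0.455,-0.01,0],
  ],
  grip=[0,0,0,0,0,0,0,0],
)

```text
clock: 19.38
position: [519.0, 223.4, 97.7]
ee_rot: [0.805, -0.593, 0.001, -0.003]
contact_force: [3.9, -0.1, -2.5]
gripper_width: 42.5
grasp_force: 2.0
```

servo_tool(
  rotation=[
    [0,0,0.0111],
    [0,0,0.0222],
    [0,0,0.0333],
    [0,0,0.0444],
    [0,0,0.0556],
    [0,0,0.0667],
    [0,0,0.0722],
    [0,0,0.0722],
  ],
  slide=[
    [-0.055,-0.019,0],
    [-0.108,-0.042,0],
    [-0.159,-0.068,0],
    [-0.208,-0.098,0],
    [-0.255,-0.131,0],
    [-0.3,-0.168,0],
    [-0.321,-0.187,0],
    [-0.321,-0.187,0],
  ],
  grip=[0,0,0,0,0,0,0,0],
)

```text
clock: 20.38
position: [454.3, 186.3, 97.6]
ee_rot: [0.917, -0.398, 0.001, -0.002]
contact_force: [1.0, 4.0, 2.9]
gripper_width: 42.4
grasp_force: 1.7
```

servo_tool(
  rotation=[
    [0,0,0.003],
    [0,0,0.006],
    [0,0,0.0083],
    [0,0,0.0095],
    [0,0,0.0105],
    [0,0,0.0105],
  ],
  slide=[
    [-0.012,-0.01,0],
    [-0.021,-0.02,0],
    [-0.03,-0.029,0],
    [-0.034,-0.033,0],
    [-0.038,-0.038,0],
    [-0.038,-0.038,0],
  ],
  grip=[0,0,0,0,0,0],
)

```text
clock: 21.12
position: [447.1, 178.6, 96.4]
ee_rot: [0.93, -0.368, 0.001, -0.002]
contact_force: [6.0, 5.1, 0.8]
gripper_width: 42.7
grasp_force: 4.1
```

```bash
python3 st.py
```

```text
[447.09501107 178.63480147  96.3649218 ] [6.04336251 5.1326319  0.80993237]
tcp turn 60.92284736817548 164.68010012437009
wrist (1765, array([455.5, 187. ]), 11.6, np.float32(127.57454)) 56.79831578470298
scene (6, array([461.5, 179.9]), 6.2, np.float32(125.63275)) 56.91173961029527
stick (201, array([564. , 118.1]), array([ 59.6, 233.2,  69.4]), array([634.5,  87.9], dtype=float32), 172.1)
stick w (245, array([458.1, 180. ]), array([20.6, 10.7, 28.6]), array([459.7, 179.4], dtype=float32), -149.6)
```

At the stop again, so I release and wait for the lever to return.

servo_tool(
  rotation=[
    [0,0,0],
    [0,0,0],
    [0,0,0],
    [0,0,0],
    [0,0,0],
    [0,0,0],
    [0,0,0],
    [0,0,0],
  ],
  slide=[
    [0,0,0.25],
    [0,0,0.5],
    [0,0,0.5],
    [0,0,0.5],
    [0,0,0.5],
    [0,0,0.5],
    [0,0,0.5],
    [0,0,0.5],
  ],
  grip=[0,0,0,0,0,0,0,0],
)

```text
clock: 22.22
position: [445.2, 177.2, 195.6]
ee_rot: [0.93, -0.368, -0.0, 0.0]
contact_force: [0.2, -1.0, 1.3]
gripper_width: 42.6
grasp_force: 0.0
```

servo_tool(
  rotation=[
    [0,0,0],
    [0,0,0],
    [0,0,0],
    [0,0,0],
    [0,0,0],
    [0,0,0],
    [0,0,0],
    [0,0,0],
  ],
  slide=[
    [0,0,0],
    [0,0,0],
    [0,0,0],
    [0,0,0],
    [0,0,0],
    [0,0,0],
    [0,0,0],
    [0,0,0],
  ],
  grip=[0,0,0,0,0,0,0,0],
)

```text
clock: 23.22
position: [445.3, 177.3, 195.9]
ee_rot: [0.93, -0.368, 0.0, -0.0]
contact_force: [-0.3, -0.8, 0.3]
gripper_width: 42.7
grasp_force: 0.0
```

```bash
python3 st.py; python3 -c "
from h import *
a=load('lastscene')['image'][:,:,::-1];w=load('lastwrist')['image'][:,:,::-1]
x=cv2.resize(a[130:310,170:470],(500,300),interpolation=cv2.INTER_CUBIC)
cv2.imwrite('pics/f.png',np.vstack([x,cv2.resize(w,(500,300))]))"
```

```text
[445.31900089 177.26073248 195.9447268 ] [-0.26146512 -0.82235473  0.34101193]
tcp turn 61.69393635458523 165.02673129439611
wrist (864, array([607.3, 225.4]), 11.1, np.float32(127.73483)) 0.28687115108856176
scene (45, array([608.6, 222.7]), 11.8, np.float32(125.81459)) -0.38929367063370535
stick (218, array([608.1, 147.6]), array([ 89.5, 160.2,  23.1]), array([634.8,  98.5], dtype=float32), 95.7)
stick w (196, array([602.8, 221.6]), array([15.4, 21.4, 39.2]), array([601.1, 220.3], dtype=float32), 127.2)
```

View pics/f.png

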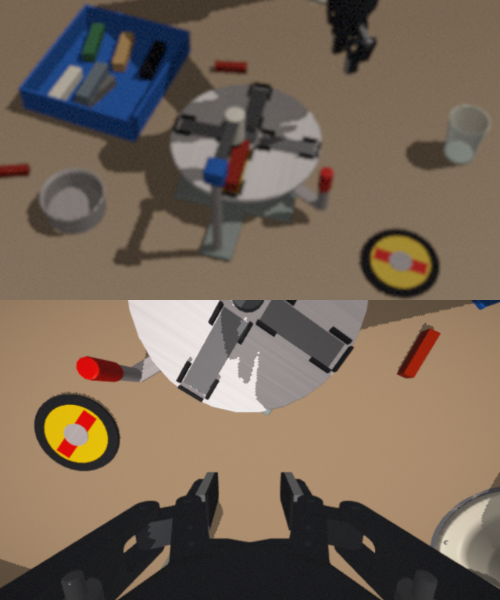

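The final view shows the red stick in its nest under the inspection camera (238,165). The lever is back at rest (326,182), the other sticks are in the crate, the bystanders haven't moved, and the gripper is clear. I hand the job in.

```bash
python3 -c "
from bench import job_done
print(job_done())"
```

```text
the job is handed in; nothing more can be done
None
```

I handed in the job: the brick-red stick is flat in its nest under the inspection camera after two full lever strokes, each pulled to the stop and sprung fully back, and nothing else in the scene was moved.

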